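# Put the stacked lids back on their jars

## Robot

A 6-joint arm with a two-finger parallel gripper is mounted at the origin on a cart in front of the work surface, level with it; the furniture and walls round the work are solid. World frame = base frame: x ahead of the robot, y to its left, z up, the work surface at z = 0. Lengths are in m, angles in degrees, forces in N, time in s.
With the tool pointing down it reaches from about 0.25 to 0.725 m from the base axis. Payload 9.7 kg.
Tool frame: the origin (TCP) lies at the centre of the arm's flange, where the gripper is bolted on; the fingertips stand 173 mm ahead of it and the grasp point (between the pads) lies 155 mm ahead of it; z points along the fingers, y is the line along which they close (so a half turn about z gives the same grasp; the last joint's range is limited). The gripper opens to 85 mm and grips with 20 to 120 N. Pads are 22 mm wide; open, the fingers measure 114 mm over their backs; the gripper's body (76 mm by 85 mm) begins 54 mm behind the grasp point. The pads swing forward as they close: fully open they stand 13 mm farther back than shut.
Start: joints at [-69.156, 4.979, 10.078, 95.1, 0, 90], TCP at [0.196, -0.514, 0.405] pointing down, gripper open.
Joint ranges: [-179.16, 179.16], [-48.56, 103.87], [-65.8, 70.77], [-126.05, 130.52], [-82.76, 87.17], [-180, 180]. Speed limits (degrees/s): [127.2, 127.2, 147.25, 180, 180, 180].

## Interface

Orientations are given as [roll, pitch, yaw] about the fixed x, y, z axes, in that order (R = Rz(yaw) Ry(pitch) Rx(roll)).
In Python, from workcell import monitor, camera, get_calibration, bot gives the robot as it stands.
- The arm moves only by the tool carry_out, never from a script. Its argument "targets" is text: rows parted by semicolons, each of 7 numbers parted by spaces: the shift along the tool's x, y, z in units of 0.04 m (1.0 is 0.04 m), then the turn, a rotation vector about the tool's x, y, z in units of 0.1 rad (1.0 is 0.1 rad), then the opening, from -1 (shut) to 1 (fully open), so that 0 is half open. A call has exactly 8 rows; each row shifts and turns the commanded pose from where the row before left it, along the tool's axes as they then stand; what a row does not reach is not made up. A row lasts 1/12 s, in which the tool goes at most 41.7 mm and 7.16 degrees, less where a joint would pass 70% of its speed; a pose out of reach is approached as far as the arm can. A call with a number of a shift or a turn outside -1 to 1 is refused whole. A call with a gripper value outside its range is refused whole. The fingers move at their own pace and stop on an object; "newtons" is the grip in N (left out, the last holds). Time passes only in rows, so rows that do not move let the fingers close, or fill a call up. It gives the time, the measured TCP pose, the force, the opening and the grip force at its end, in the units of the state.
- monitor.get_obs(): the state, without advancing time (a new reading comes with each control period).
- camera(name): name is "side" or "top"; returns the picture (420x560x3 uint8, red, green, blue); there is no depth.
- get_calibration(name): a dict with "fx", "fy", "cx", "cy" (pixels), "view" (4x4, takes a point from world to camera coordinates). Camera axes: x right, y down, z forward; pixel columns grow to the right and rows downward; lengths in m; the calibration is good to about 2 mm. A picture is of the moment at which its call begins. get_calibration takes no time and is no camera call.
- bot.job_done(): hands the job in; it is judged then, once.
The state is a dict: "time": time; "q": joint angles; "qd": joint speeds; "joint_efforts": joint torques, N m; "ee_pos": TCP position; "tcp_rot": TCP orientation; "wrist_force": force on the tool from outside, world axes, zero at the start; "torque": the same for the moment, N m; "opening": finger opening in m; "grasp_force": force on a finger pad.
Only numpy, scipy, OpenCV 4.12 (cv2) and the standard library are available. Lean on these libraries where they do the work, as an engineer would, in place of code of your own. Each camera call takes 0.05 s, during which the arm holds its last target. There are 200 camera calls.

## Task

The four wooden lids are piled in one stack beside the four empty storage jars. Take the stack apart and close every jar with the lid of its own size (largest lid on the largest jar, and so on down to the smallest), plug inside the mouth and disc lying flat on the rim. Leave the jars standing where they are, and do not disturb the pepper mill or the tea box.

Things in the scene. Friction and masses are not known exactly. Their poses are not given: they have to be found in the camera images.
- lid_xl_centre (a point): The largest of four loose round wooden jar lids: a disc 70 mm across, 18 mm thick, thin dark line round its edge; under it a cork plug 44 mm across (its lower edge bevelled), 10 mm deep (28 mm in all, under 0.15 kg). Point: centre of the disc, 9 mm below its top, 19 mm above the plug's underside; z up. At the start, plug down, bottom of the stack, standing on the worktop.
- lid_l_centre (a point): The second largest of four loose round wooden jar lids: a disc 60 mm across, 18 mm thick, thin dark line round its edge; under it a cork plug 34 mm across (its lower edge bevelled), 10 mm deep (28 mm in all, under 0.15 kg). Point: centre of the disc, 9 mm below its top, 19 mm above the plug's underside; z up. At the start, plug down, on the largest lid.
- lid_m_centre (a point): The third largest of four loose round wooden jar lids: a disc 50 mm across, 18 mm thick, thin dark line round its edge; under it a cork plug 24 mm across (its lower edge bevelled), 10 mm deep (28 mm in all, under 0.15 kg). Point: centre of the disc, 9 mm below its top, 19 mm above the plug's underside; z up. At the start, plug down, on the second largest lid.
- lid_s_centre (a point): The smallest of four loose round wooden jar lids: a disc 40 mm across, 18 mm thick, thin dark line round its edge; under it a cork plug 14 mm across (its lower edge bevelled), 10 mm deep (28 mm in all, under 0.15 kg). Point: centre of the disc, 9 mm below its top, 19 mm above the plug's underside; z up. At the start, plug down, top of the stack.
- jar_xl_mouth (a point): The largest of four loose, open, straight round blue ceramic jars: 64 mm outside, 56 mm inside, 120 mm tall, about 0.75 kg. Point: centre of its mouth, level with the rim; z up. It takes the 70 mm lid: plug in the mouth with 6 mm to spare all round, disc flat on the rim, the disc's centre then 9 mm above this point.
- jar_l_mouth (a point): The second largest of four loose, open, straight round blue ceramic jars: 54 mm outside, 46 mm inside, 105 mm tall, about 0.65 kg. Point: centre of its mouth, level with the rim; z up. It takes the 60 mm lid: plug in the mouth with 6 mm to spare all round, disc flat on the rim, the disc's centre then 9 mm above this point.
- jar_m_mouth (a point): The third largest of four loose, open, straight round blue ceramic jars: 44 mm outside, 36 mm inside, 90 mm tall, about 0.55 kg. Point: centre of its mouth, level with the rim; z up. It takes the 50 mm lid: plug in the mouth with 6 mm to spare all round, disc flat on the rim, the disc's centre then 9 mm above this point.
- jar_s_mouth (a point): The smallest of four loose, open, straight round blue ceramic jars: 34 mm outside, 26 mm inside, 75 mm tall, about 0.45 kg. Point: centre of its mouth, level with the rim; z up. It takes the 40 mm lid: plug in the mouth with 6 mm to spare all round, disc flat on the rim, the disc's centre then 9 mm above this point.
- pepper_mill_centre (a point): A dark wooden pepper mill, 58 mm wide and 170 mm tall, standing loose: a bystander. The point is half-way up.
- tea_box_centre (a point): A red cardboard tea box, 72 x 135 x 78 mm (its length along its y axis), lying loose: a bystander. The point is at its middle, 37 mm up.
Not all that is in view belongs to the job. What is shaped like the part that bears lid_l_centre but purple or red is not meant.

How it is judged (in metres and radians):
At the end, for the whole second after the job is handed in: Each lid on the jar of its own size: centre within 9 mm of the mouth's, disc centre 6 to 12 mm above the rim (home: 9), tilt under 0.08 rad, at rest; jars upright (0.05 rad) and within 4 cm, pepper mill and tea box within 3 cm, of where they stood (horizontal distance between lid_xl_centre and jar_xl_mouth below 0.009 m and z of lid_xl_centre in the frame of jar_xl_mouth between 0.006 and 0.012 m and angle between each of lid_xl_centre, lid_l_centre, lid_m_centre, lid_s_centre's own z axis and vertical below 0.08 rad and angle between each of jar_xl_mouth, jar_l_mouth, jar_m_mouth, jar_s_mouth's own z axis and vertical below 0.05 rad and distance of each of jar_xl_mouth, jar_l_mouth, jar_m_mouth, jar_s_mouth from where it was at the start of the episode below 0.04 m and linear speed of each of lid_xl, lid_l, lid_m, lid_s below 0.02 m/s and horizontal distance between lid_l_centre and jar_l_mouth below 0.009 m and z of lid_l_centre in the frame of jar_l_mouth between 0.006 and 0.012 m and horizontal distance between lid_m_centre and jar_m_mouth below 0.009 m and z of lid_m_centre in the frame of jar_m_mouth between 0.006 and 0.012 m and horizontal distance between lid_s_centre and jar_s_mouth below 0.009 m and z of lid_s_centre in the frame of jar_s_mouth between 0.006 and 0.012 m and distance of each of pepper_mill_centre, tea_box_centre from where it was at the start of the episode below 0.03 m); the robot touches nothing.
It fails at once if a jar is knocked over (angle between any of jar_xl_mouth, jar_l_mouth, jar_m_mouth, jar_s_mouth's own z axis and vertical above 0.4 rad).
It fails at once if the pepper mill is pushed more than 3 cm away (distance of pepper_mill_centre from where it was at the start of the episode above 0.03 m).
It fails at once if the tea box is pushed more than 3 cm away (distance of tea_box_centre from where it was at the start of the episode above 0.03 m).
It also fails if it takes over 141 s, if anything falls off the work surface, if the arm or the gripper's body presses on something with over 40 N, if the wrist force passes 120 N, or if a joint passes its speed limit or range.

## Working session

There is one attempt and no reset: what is moved stays moved. The work goes in short steps, Python scripts to look and compute and a tool call to move; the robot and the scene stay as the last step left them, time stands still between calls to the robot, and variables do not carry over. Pictures are saved under pics/ and viewed, at most 14 in all, crops included, and the job is handed in when it is done.

Besides the shell and the picture viewer there is one more tool, called after ">>>" as name(argument=value, ...) on one line, values as JSON. carry_out: Moves the arm, as the interface text tells. Shifts and turns lie within -1 to 1; 1 stands for 0.04 m of shift or 0.1 rad of turn. Its arguments: {"type":"object","properties":{"targets":{"type":"string"},"newtons":{"type":"number"}},"required":["targets"]}

```bash
mkdir -p pics
cat > h.py <<'E'
import numpy as np, cv2
from workcell import monitor, camera, get_calibration, bot
def snap(n,f):
    im=camera(n); cv2.imwrite('pics/'+f,im[:,:,::-1]); return im
def plane(n,u,v,z):
    c=get_calibration(n); V=np.array(c['view']); R,t=V[:3,:3],V[:3,3]
    o=-R.T@t; d=R.T@np.array([(u-c['cx'])/c['fx'],(v-c['cy'])/c['fy'],1]); return o+d*(z-o[2])/d[2]
def proj(n,p):
    c=get_calibration(n); V=np.array(c['view']); q=V[:3,:3]@np.array(p)+V[:3,3]
    return c['fx']*q[0]/q[2]+c['cx'], c['fy']*q[1]/q[2]+c['cy']
E
python3 - <<'E'
from h import *
for n in('side','top'):
    snap(n,n+'0.png'); c=get_calibration(n); V=np.array(c['view']); print(n,c['fx'],-V[:3,:3].T@V[:3,3],V[2,:3])
print(monitor.get_obs())
E
```

```text
side 459.31932877714746 [ 0.44802111 -0.98000288  0.64168091] [ 0.14972305  0.86480464 -0.47926605]
top 482.6926010989514 [0.4742874  0.02379432 1.4950037 ] [ 0.10292421 -0.02037106 -0.99448058]
{'time': 0.1, 'q': array([-6.91572168e+01,  5.00714917e+00,  1.00395294e+01,  9.51001026e+01,
       -1.12683610e-03,  9.00002114e+01]), 'qd': array([ 0.01849127, -0.16266652,  0.1961153 , -0.04599477,  0.02640813,
       -0.03115225]), 'joint_efforts': array([ 2.36678403e-03, -5.21564054e+01,  4.65651977e+01,  1.60637079e-02,
        9.39895244e-05, -2.70473180e-06]), 'ee_pos': array([ 0.19568972, -0.5140065 ,  0.40406632]), 'tcp_rot': array([-1.79932278e+02,  1.12708519e-03,  2.08425731e+01]), 'wrist_force': array([-0.12886422, -0.58659955,  0.63207103]), 'torque': array([-0.01456488,  0.01803905, -0.01414207]), 'grasp_force': 0.0, 'opening': 0.08546751047868681}
```

View pics/top0.png

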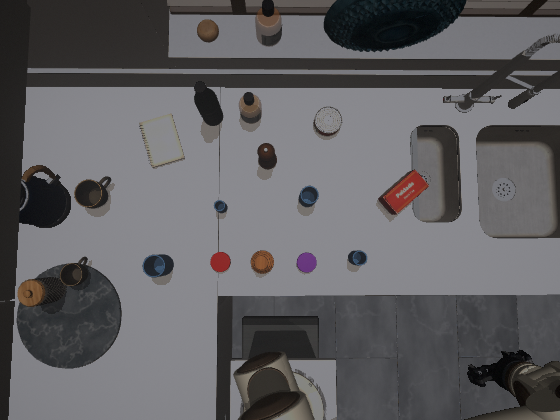

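View pics/side0.png

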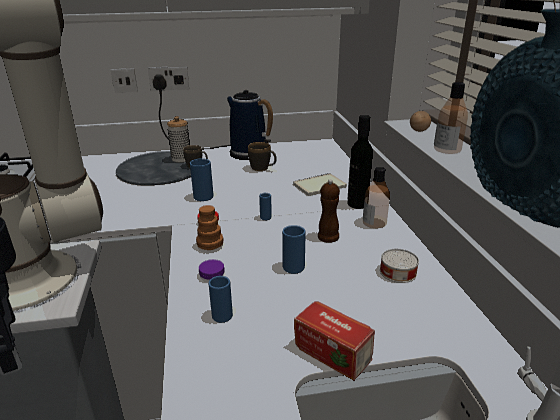

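Top view (rows up = +x, columns left = +y): jars are near (158,265), (308,197), (357,258) and (220,207). The stack is at (262,261), with a red decoy on its left and a purple one on its right. The mill is at (267,155) and the box at (405,192). I'll zoom in on the jars and stack.

Run:
```python
from h import *
t=cv2.imread('pics/top0.png'); s=cv2.imread('pics/side0.png')
def crop(im,u,v): return cv2.resize(im[v-25:v+25,u-25:u+25],(250,250),interpolation=cv2.INTER_NEAREST)
P=[(158,265),(308,197),(357,258),(220,207),(262,261)]
r1=np.hstack([crop(t,*p) for p in P[:3]]); r2=np.hstack([crop(t,*p) for p in P[3:]]+[crop(t,267,155)])
cv2.imwrite('pics/c0.png',np.vstack([r1,r2]))
hs=cv2.cvtColor(t,cv2.COLOR_BGR2HSV); m=cv2.inRange(hs,(98,70,30),(118,255,255)); 
n,l,st,c=cv2.connectedComponentsWithStats(m[180:290,130:400])
for i in range(1,n):
    if st[i,4]>20: print('top',st[i]+[130,180,0,0,0])
hs=cv2.cvtColor(s,cv2.COLOR_BGR2HSV); m=cv2.inRange(hs,(98,70,30),(118,255,255))
n,l,st,c=cv2.connectedComponentsWithStats(m[150:330,180:330])
for i in range(1,n):
    if st[i,4]>50: print('side',st[i]+[180,150,0,0,0])
```

```text
top [300 186  19  18 195]
top [214 200  11  12  73]
top [352 251  15  14 119]
top [143 255  22  22 221]
side [190 158  23  43 808]
side [259 193  12  27 276]
side [283 226  22  48 972]
side [209 276  24  47 898]
```

View pics/c0.png

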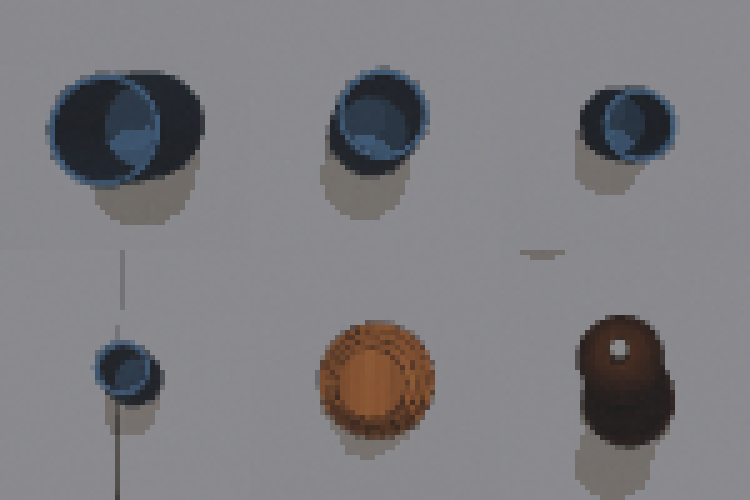

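The crop shows the rims clearly (pixel centres): XL (153.6,265.4), L (309.2,194.4), M (359.2,257.4) and S (219.2,205.0). The stack's top disc is near (261,262). Next I'll turn these into positions and check them against the side view.

Run:
```python
from h import *
for k,u,v,z in [('XL',153.6,265.4,.12),('L',309.2,194.4,.105),('M',359.2,257.4,.09),('S',219.2,205,.075),('stackS',260.9,262.1,.112),('stackXL',261.6,261.5,.02),('red',220,262,.028),('purple',306.5,262.5,.028),('mill',267,150,.17),('box',405,192,.07)]:
    p=plane('top',u,v,z); print(k,p.round(4),'side px',np.round(proj('side',p),1))
s=cv2.imread('pics/side0.png'); hs=cv2.cvtColor(s,cv2.COLOR_BGR2HSV); m=cv2.inRange(hs,(3,90,50),(20,255,255))[195:260,185:235]
for r in range(0,65,2):
    x=np.where(m[r])[0]
    if len(x): print(r+195,x.min()+185,x.max()+185,end=' | ')
p0=plane('top',260.9,262.1,.112)
print()
for z in (.112,.094,.084,.066,.056,.038,.028,.01,0): print(z,np.round(proj('side',[p0[0],p0[1],z]),1))
cv2.imwrite('pics/c1.png',cv2.resize(s[190:265,170:270],(800,600),interpolation=cv2.INTER_NEAREST))
```

```text
XL [0.4358 0.3638 0.12  ] side px [200.3 161.4]
L [ 0.6388 -0.0765  0.105 ] side px [294.2 229.9]
M [ 0.4567 -0.2215  0.09  ] side px [220.  280.8]
S [0.6107 0.1872 0.075 ] side px [265.6 194.2]
stackS [0.4442 0.0628 0.112 ] side px [207.2 207.7]
stackXL [0.444  0.0632 0.02  ] side px [210.1 238.9]
red [0.4429 0.1881 0.028 ] side px [207.5 214.1]
purple [ 0.4409 -0.0724  0.028 ] side px [211.1 265.6]
mill [0.7557 0.0452 0.17  ] side px [330.  179.4]
box [ 0.6505 -0.3658  0.07  ] side px [332.8 324.4]
207 201 213 | 209 199 213 | 211 200 212 | 213 199 211 | 215 201 215 | 217 199 217 | 219 198 216 | 221 199 217 | 223 200 214 | 225 203 218 | 227 198 219 | 229 198 220 | 231 198 218 | 233 199 217 | 235 202 221 | 237 197 222 | 239 196 221 | 241 197 221 | 243 198 219 | 245 201 219 | 247 199 217 | 249 204 212 | 
0.112 [207.2 207.7]
0.094 [207.8 214. ]
0.084 [208.1 217.5]
0.066 [208.7 223.6]
0.056 [209. 227.]
0.038 [209.6 233. ]
0.028 [209.9 236.4]
0.01 [210.5 242.2]
0 [210.8 245.5]
```

View pics/c1.png

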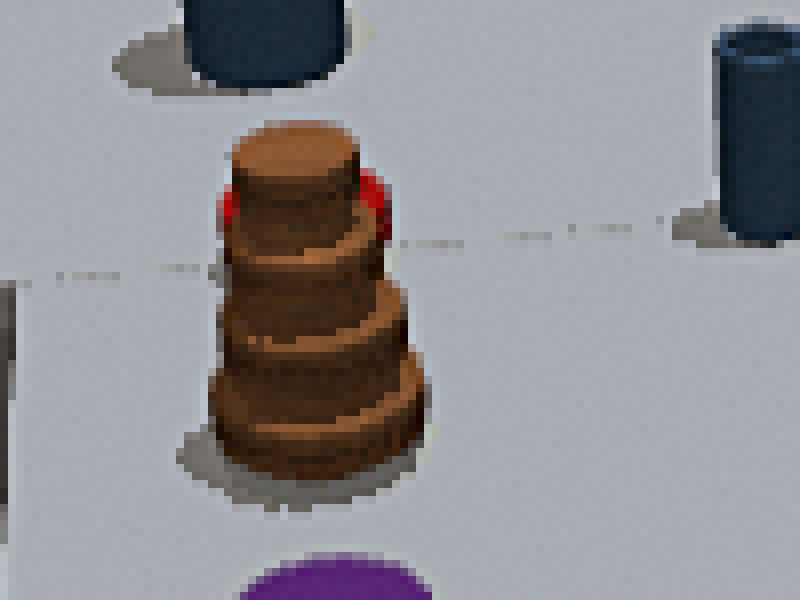

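>>> carry_out(targets="0 0 0 0 0 0.91 1;0 0 0 0 0 0.91 1;0 0 0 0 0 0.91 1;0 0 0 0 0 0.91 1;0.386 -0.9 0 0 0 0 1;0.386 -0.9 0 0 0 0 1;0.386 -0.9 0 0 0 0 1;0.386 -0.9 0 0 0 0 1", newtons=25)

```text
time: 0.77
ee_pos: [0.2576, -0.3686, 0.4041]
tcp_rot: [-180.0, 0.0, -0.1]
wrist_force: [0.9, 0.7, -0.3]
opening: 0.0856
grasp_force: 0.0
```

>>> carry_out(targets="0.386 -0.9 0 0 0 0 1;0.386 -0.9 0 0 0 0 1;0.386 -0.9 0 0 0 0 1;0.386 -0.9 0 0 0 0 1;0.386 -0.9 0 0 0 0 1;0.386 -0.9 0 0 0 0 1;0.386 -0.9 0 0 0 0 1;0.386 -0.9 0 0 0 0 1")

```text
time: 1.43
ee_pos: [0.3811, -0.0801, 0.4047]
tcp_rot: [180.0, -0.0, -0.0]
wrist_force: [1.3, -0.6, -0.5]
opening: 0.0856
grasp_force: 0.0
```

>>> carry_out(targets="0.386 -0.9 0 0 0 0 1;0.386 -0.9 0 0 0 0 1;0.386 -0.9 0 0 0 0 1;0.386 -0.9 0 0 0 0 1;0 0 0.65 0 0 0 1;0 0 0.65 0 0 0 1;0 0 0.65 0 0 0 1;0 0 0 0 0 0 1")

```text
time: 2.1
ee_pos: [0.4426, 0.0229, 0.3221]
tcp_rot: [-178.4, 0.4, 2.6]
wrist_force: [-0.4, 0.8, -0.6]
opening: 0.0856
grasp_force: 0.0
```

>>> carry_out(targets="0 0 0 0 0 0 1;0 0 0 0 0 0 1;0 0 0 0 0 0 1;0 0 0 0 0 0 1;0 0 0 0 0 0 1;0 0 0 0 0 0 1;0 0 0 0 0 0 1;0 0 0 0 0 0 1")

```text
time: 2.77
ee_pos: [0.4435, 0.0227, 0.3272]
tcp_rot: [-178.4, 0.0, 2.6]
wrist_force: [0.5, 0.1, 0.2]
opening: 0.0855
grasp_force: 0.0
```

```bash
python3 -c "
from h import *
print(monitor.get_obs())"
```

```text
{'time': 2.7667, 'q': array([  2.52860042, -10.4003817 , -13.28994943,  87.11413137,
         1.58476904, 179.94512316]), 'qd': array([-0.09816609,  0.0489974 , -0.18228519, -0.08947358,  0.00429569,
        0.01021109]), 'joint_efforts': array([-1.19526009e-02, -3.56906247e+01,  4.71871483e+01,  5.58170315e-03,
        8.94513493e-02,  3.40405997e-07]), 'ee_pos': array([0.44353627, 0.02267645, 0.32724138]), 'tcp_rot': array([-1.78415228e+02,  2.18142477e-03,  2.58345627e+00]), 'wrist_force': array([0.50685113, 0.14811957, 0.18630145]), 'torque': array([-0.09531386,  0.01179814, -0.0179056 ]), 'grasp_force': 0.0, 'opening': 0.08545786530301787}
```

Joint 6 hit its limit at yaw 0. I'll work at yaw 90 instead, so tool x = world y, tool y = world x, and the fingers close along x.

>>> carry_out(targets="0 0 0 -0.28 0 0 1;0 0 0 0 0 -1 1;0 0 0 0 0 -1 1;0 0 0 0 0 -1 1;0 0 0 0 0 -1 1;0 0 0 0 0 -1 1;0 0 0 0 0 -1 1;0 0 0 0 0 -1 1")

```text
time: 3.43
ee_pos: [0.4436, 0.0207, 0.3271]
tcp_rot: [-179.9, -0.0, 43.1]
wrist_force: [0.1, -0.5, 0.4]
opening: 0.0853
grasp_force: 0.0
```

>>> carry_out(targets="0 0 0 0 0 -1 1;0 0 0 0 0 -1 1;0 0 0 0 0 -1 1;0 0 0 0 0 -1 1;0 0 0 0 0 -1 1;0 0 0 0 0 -1 1;0 0 0 0 0 -1 1;0 0 0 0 0 -1 1")

```text
time: 4.1
ee_pos: [0.4436, 0.0207, 0.3271]
tcp_rot: [-180.0, -0.1, 88.9]
wrist_force: [-0.1, 0.1, 0.8]
opening: 0.0855
grasp_force: 0.0
```

>>> carry_out(targets="0 0 0 0 0 -0.25 1;0.5 0 0 0 0 0 1;0.5 0 0 0 0 0 1;0 0 0 0 0 0 1;0 0 0 0 0 0 1;0 0 0 0 0 0 1;0 0 0 0 0 0 1;0 0 0 0 0 0 1")

```text
time: 4.77
ee_pos: [0.4436, 0.0602, 0.3271]
tcp_rot: [-180.0, -0.0, 90.0]
wrist_force: [0.4, -0.6, -0.4]
opening: 0.0857
grasp_force: 0.0
```

```bash
python3 -c "
from h import *
o=monitor.get_obs();print(o['q'],o['ee_pos'],o['tcp_rot'])"
```

```text
[ 7.71615899e+00 -9.90690985e+00 -1.28784597e+01  8.70427253e+01
  5.01391314e-02  9.76928391e+01] [0.44356651 0.06019849 0.32709259] [-1.79979142e+02 -4.77769697e-02  9.00233050e+01]
```

>>> carry_out(targets="0.06 0 0.6 0 0 0 1;0 0 0.6 0 0 0 1;0 0 0.5 0 0 0 1;0 0 0 0 0 0 1;0 0 0 0 0 0 -0.2;0 0 0 0 0 0 -0.2;0 0 0 0 0 0 -0.2;0 0 0 0 0 0 -0.2")

```text
time: 5.43
ee_pos: [0.4439, 0.0632, 0.2605]
tcp_rot: [179.9, -0.1, 90.1]
wrist_force: [-2.1, -0.8, 7.2]
opening: 0.0387
grasp_force: 28.5
```

>>> carry_out(targets="0 0 0 0 0 0 -0.4;0 0 0 0 0 0 -0.4;0 0 0 0 0 0 -0.4;0 0 0 0 0 0 -0.4;0 0 0 0 0 0 -0.4;0 0 0 0 0 0 -0.4;0 0 0 0 0 0 -0.4;0 0 0 0 0 0 -0.4")

```text
time: 6.1
ee_pos: [0.4438, 0.0633, 0.2605]
tcp_rot: [179.9, -0.1, 90.1]
wrist_force: [-1.4, 1.3, 6.0]
opening: 0.0391
grasp_force: 25.2
```

```bash
python3 -c "
from h import *
im=snap('side','s1.png'); cv2.imwrite('pics/s1c.png',cv2.resize(im[140:265,140:290,::-1],(720,600)))"
```

```text
(no output)
```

View pics/s1c.png

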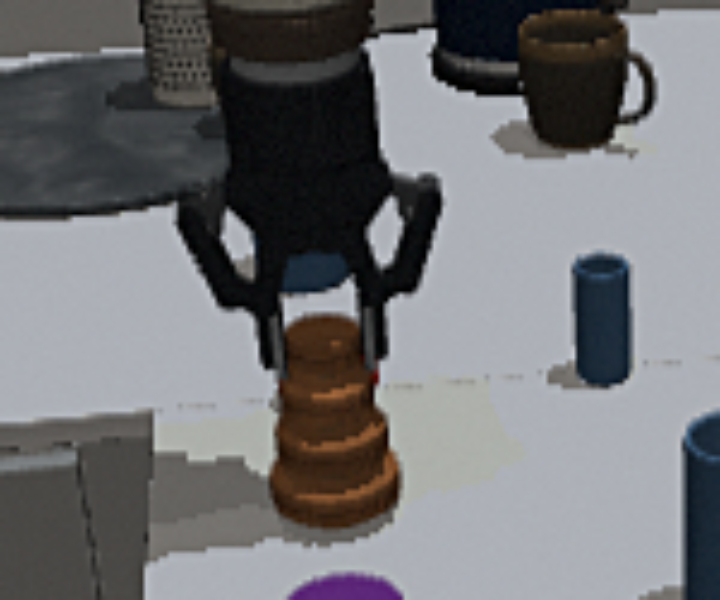

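The side view shows the pads on the 40 mm disc and the three lids below undisturbed. The opening reads 39 mm. I'll lift it and carry it over the smallest jar.

>>> carry_out(targets="0 0 -0.3 0 0 0 -0.4;0 0 -0.7 0 0 0 -0.4;0.51 0.69 0 0 0 0 -0.4;0.51 0.69 0 0 0 0 -0.4;0.51 0.69 0 0 0 0 -0.4;0.51 0.69 0 0 0 0 -0.4;0.51 0.69 0 0 0 0 -0.4;0.51 0.69 0 0 0 0 -0.4")

```text
time: 6.82
ee_pos: [0.6102, 0.1869, 0.2999]
tcp_rot: [180.0, -0.1, 90.1]
wrist_force: [-0.2, 0.2, 0.8]
opening: 0.0394
grasp_force: 25.4
```

>>> carry_out(targets="0 0 0.4 0 0 0 -0.4;0 0 0 0 0 0 -0.4;0 0 0 0 0 0 -0.4;0 0 0 0 0 0 -0.4;0 0 0 0 0 0 -0.4;0 0 0 0 0 0 -0.4;0 0 0 0 0 0 -0.4;0 0 0 0 0 0 -0.4")

```text
time: 7.48
ee_pos: [0.6087, 0.1855, 0.284]
tcp_rot: [180.0, -0.1, 90.1]
wrist_force: [-0.7, -0.4, -0.8]
opening: 0.0388
grasp_force: 25.5
```

```bash
python3 -c "
from h import *
im=snap('side','s2.png'); a=cv2.resize(im[150:250,170:310,::-1],(800,571)); 
cv2.imwrite('pics/s2c.png',a)
snap('top','t2.png')"
```

```text
(no output)
```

View pics/s2c.png

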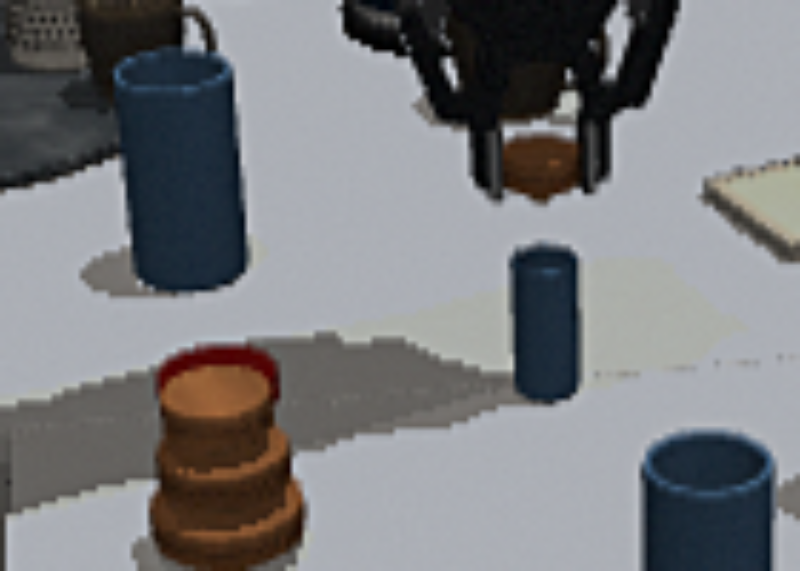

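The lid sits centred over the small jar (lid column ~545 in the crop, jar ~545). I'll lower it.

>>> carry_out(targets="0.03 0.03 0.4 0 0 0 -0.4;0 0 0.35 0 0 0 -0.4;0 0 0.15 0 0 0 -0.4;0 0 0.06 0 0 0 -0.4;0 0 0.04 0 0 0 -0.4;0 0 0 0 0 0 -0.4;0 0 0 0 0 0 -0.4;0 0 0 0 0 0 -0.4")

```text
time: 8.25
ee_pos: [0.6103, 0.1871, 0.244]
tcp_rot: [180.0, -0.1, 90.1]
wrist_force: [0.2, -0.2, -0.1]
opening: 0.0391
grasp_force: 25.5
```

>>> carry_out(targets="0 0 0.04 0 0 0 -0.4;0 0 0.03 0 0 0 -0.4;0 0 0 0 0 0 -0.4;0 0 0 0 0 0 -0.4;0 0 0 0 0 0 -0.4;0 0 0 0 0 0 -0.4;0 0 0 0 0 0 -0.4;0 0 0 0 0 0 -0.4")

```text
time: 8.92
ee_pos: [0.6104, 0.1871, 0.2418]
tcp_rot: [179.9, -0.1, 90.1]
wrist_force: [0.2, -0.2, 5.8]
opening: 0.0392
grasp_force: 25.8
```

Contact with the rim at the expected height. I'll release, rise, and check from above.

>>> carry_out(targets="0 0 0 0 0 0 0;0 0 0 0 0 0 0.2;0 0 0 0 0 0 0.4;0 0 0 0 0 0 0.4;0 0 -0.5 0 0 0 0.4;0 0 -1 0 0 0 1;0 0 -1 0 0 0 1;-0.51 -0.69 0 0 0 0 1")

```text
time: 9.58
ee_pos: [0.5875, 0.1691, 0.3505]
tcp_rot: [179.0, -0.4, 90.2]
wrist_force: [1.3, -0.4, 4.3]
opening: 0.0857
grasp_force: 0.0
```

>>> carry_out(targets="-0.51 -0.69 0 0 0 0 1;-0.51 -0.69 0 0 0 0 1;-0.51 -0.69 0 0 0 0 1;-0.51 -0.69 0 0 0 0 1;-0.51 -0.69 0 0 0 0 1;0 0 0 0 0 0 1;0 0 0 0 0 0 1;0 0 0 0 0 0 1")

```text
time: 10.25
ee_pos: [0.445, 0.0644, 0.3406]
tcp_rot: [180.0, -0.1, 90.1]
wrist_force: [1.0, -0.5, 0.8]
opening: 0.0854
grasp_force: 0.0
```

```bash
python3 -c "
from h import *
im=snap('side','s3.png'); t=snap('top','t3.png')
a=cv2.resize(im[170:270,180:290,::-1],(440,400)); b=cv2.resize(t[185:225,200:240,::-1],(400,400))
for p in [(.4435,.0625,.084),(.6107,.1872,.093)]: print(proj('side',p),proj('top',p))
cv2.imwrite('pics/s3c.png',np.hstack([a,b]))"
```

```text
(np.float64(207.83936273131326), np.float64(217.53487259447365)) (np.float64(261.26438277080325), np.float64(262.1375244136492))
(np.float64(265.4532091413817), np.float64(188.5003823454611)) (np.float64(218.50162185493235), np.float64(204.40948381519667))
```

View pics/s3c.png

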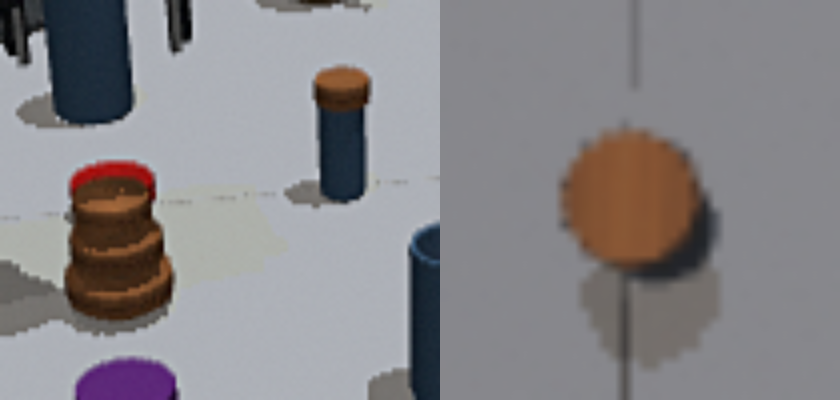

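The small lid is flat and centred on its jar: (218.4,204.3) against the predicted (218.5,204.4). The M lid is still in place on the stack, so I'll grasp it next.

>>> carry_out(targets="-0.04 -0.04 0.8 0 0 0 1;0 0 0.8 0 0 0 1;0 0 0.6 0 0 0 1;0 0 0.4 0 0 0 1;0 0 0.1 0 0 0 1;0 0 0 0 0 0 1;0 0 0 0 0 0 0;0 0 0 0 0 0 0")

```text
time: 11.02
ee_pos: [0.4438, 0.063, 0.2336]
tcp_rot: [179.9, -0.1, 90.1]
wrist_force: [-0.2, -0.9, -0.1]
opening: 0.0637
grasp_force: 0.0
```

>>> carry_out(targets="0 0 0 0 0 0 -0.2;0 0 0 0 0 0 -0.2;0 0 0 0 0 0 -0.2;0 0 0 0 0 0 -0.2;0 0 0 0 0 0 -0.2;0 0 0 0 0 0 -0.2;0 0 0 0 0 0 -0.2;0 0 0 0 0 0 -0.2")

```text
time: 11.68
ee_pos: [0.4434, 0.0629, 0.2336]
tcp_rot: [179.9, -0.1, 90.1]
wrist_force: [0.4, 0.2, 6.1]
opening: 0.0487
grasp_force: 25.3
```

>>> carry_out(targets="0 0 -0.3 0 0 0 -0.2;0 0 -0.9 0 0 0 -0.2;0 0 -0.95 0 0 0 -0.2;-0.89 0.04 0 0 0 0 -0.2;-0.89 0.04 0 0 0 0 -0.2;-0.89 0.04 0 0 0 0 -0.2;-0.89 0.04 0 0 0 0 -0.2;-0.89 0.04 0 0 0 0 -0.2")

```text
time: 12.35
ee_pos: [0.4511, -0.1169, 0.3194]
tcp_rot: [179.9, -0.0, 90.1]
wrist_force: [0.7, -0.2, -0.1]
opening: 0.0492
grasp_force: 26.3
```

>>> carry_out(targets="-0.89 0.04 0 0 0 0 -0.2;-0.89 0.04 0 0 0 0 -0.2;-0.89 0.04 0 0 0 0 -0.2;0 0 0 0 0 0 -0.2;0 0 0 0 0 0 -0.2;0 0 0.6 0 0 0 -0.2;0 0 0 0 0 0 -0.2;0 0 0 0 0 0 -0.2")

```text
time: 13.02
ee_pos: [0.4561, -0.221, 0.2938]
tcp_rot: [-179.9, -0.1, 90.2]
wrist_force: [-0.4, 0.5, 0.3]
opening: 0.0493
grasp_force: 26.4
```

```bash
python3 -c "
from h import *
im=snap('side','s4.png'); a=cv2.resize(im[210:335,170:300,::-1],(624,600)); 
cv2.imwrite('pics/s4c.png',a); o=monitor.get_obs(); e=o['ee_pos'];print(e,o['grasp_force'])
for p in [(e[0],e[1],e[2]-.1586),(.4567,-.2215,.09)]: print(proj('side',p))"
```

```text
[ 0.45637184 -0.22114319  0.29470349] 26.36379450559616
(np.float64(218.12032179394728), np.float64(261.62819788782156))
(np.float64(219.98798664243705), np.float64(280.8209041113961))
```

View pics/s4c.png

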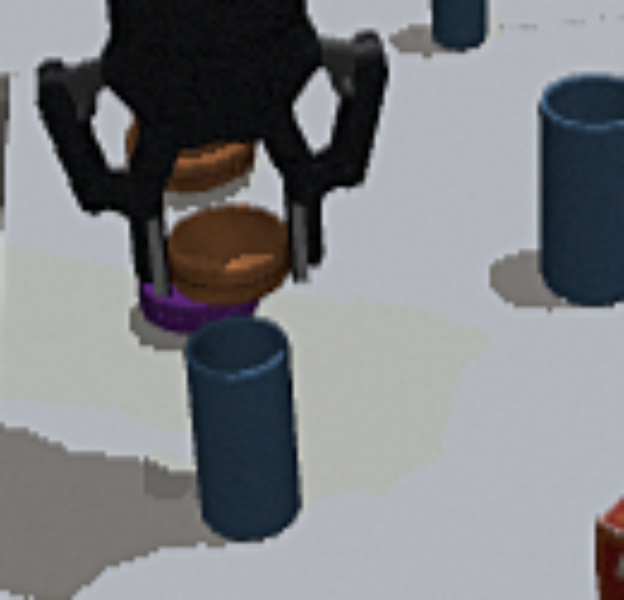

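The M lid hangs over its jar (lid column 217.2, predicted 218.1; jar 219.3, predicted 220), so they line up. I'll lower it.

>>> carry_out(targets="0 0 0.35 0 0 0 -0.2;0 0 0.3 0 0 0 -0.2;0 0 0.15 0 0 0 -0.2;0 0 0.06 0 0 0 -0.2;0 0 0.05 0 0 0 -0.2;0 0 0.03 0 0 0 -0.2;0 0 0 0 0 0 -0.2;0 0 0 0 0 0 -0.2")

```text
time: 13.73
ee_pos: [0.4564, -0.222, 0.2577]
tcp_rot: [180.0, -0.0, 90.1]
wrist_force: [-2.7, 0.9, 5.0]
opening: 0.0492
grasp_force: 26.8
```

>>> carry_out(targets="0 0 0 0 0 0 0.2;0 0 0 0 0 0 0.4;0 0 0 0 0 0 0.6;0 0 0 0 0 0 0.6;0 0 -0.5 0 0 0 0.6;0 0 -1 0 0 0 1;0 0 -0.7 0 0 0 1;0 0 0 0 0 0 1")

```text
time: 14.4
ee_pos: [0.457, -0.2224, 0.3505]
tcp_rot: [179.6, 0.1, 90.1]
wrist_force: [0.8, -0.5, 1.1]
opening: 0.0852
grasp_force: 0.0
```

>>> carry_out(targets="0.89 -0.042 0 0 0 0 1;0.89 -0.042 0 0 0 0 1;0.89 -0.042 0 0 0 0 1;0.89 -0.042 0 0 0 0 1;0.89 -0.042 0 0 0 0 1;0.89 -0.042 0 0 0 0 1;0.89 -0.042 0 0 0 0 1;0.89 -0.042 0 0 0 0 1")

```text
time: 15.07
ee_pos: [0.442, 0.0643, 0.3448]
tcp_rot: [180.0, -0.1, 90.1]
wrist_force: [0.2, -0.9, -0.3]
opening: 0.0852
grasp_force: 0.0
```

```bash
python3 -c "
from h import *
im=snap('side','s5.png'); t=snap('top','t5.png')
a=cv2.resize(im[200:330,180:290,::-1],(440,520)); b=cv2.resize(t[237:277,340:380,::-1],(320,520//1))
b=cv2.resize(t[237:289,343:375,::-1],(320,520))
for p in [(.4435,.0625,.056),(.4564,-.222,.108)]: print(proj('side',p),proj('top',p))
print(monitor.get_obs()['ee_pos'])
cv2.imwrite('pics/s5c.png',np.hstack([a,b]))"
```

```text
(np.float64(208.75801126202268), np.float64(227.08949334348227)) (np.float64(261.5250813791251), np.float64(261.9287938196652))
(np.float64(219.20261803286087), np.float64(273.6314843327567)) (np.float64(360.4565702395107), np.float64(257.5874818654996))
[0.44205071 0.06643859 0.34472285]
```

View pics/s5c.png

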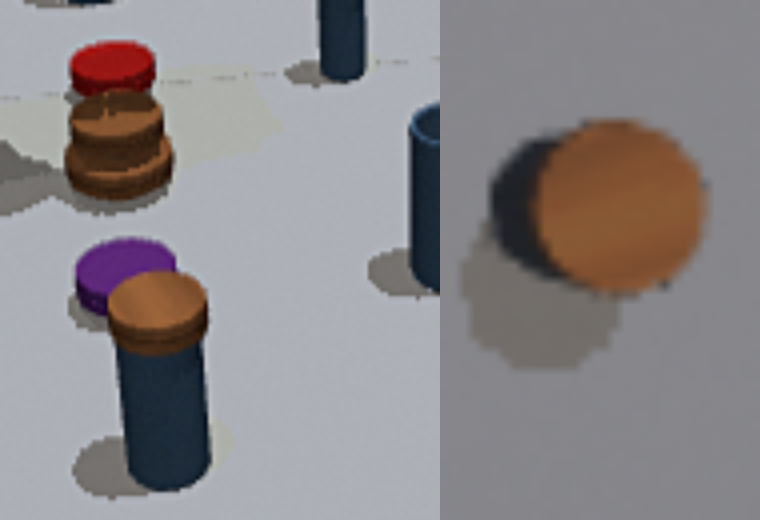

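The M lid is flat and centred, at (360.7,257.2) against the predicted (360.5,257.6). Next is the L lid.

>>> carry_out(targets="-0.09 0.03 0.9 0 0 0 1;0 0 0.9 0 0 0 1;0 0 0.9 0 0 0 1;0 0 0.6 0 0 0 1;0 0 0.2 0 0 0 1;0 0 0 0 0 0 1;0 0 0 0 0 0 0.2;0 0 0 0 0 0 0.2")

```text
time: 15.83
ee_pos: [0.4444, 0.0591, 0.2067]
tcp_rot: [179.9, -0.1, 90.1]
wrist_force: [0.3, -0.2, -0.5]
opening: 0.064
grasp_force: 0.0
```

>>> carry_out(targets="0 0 0 0 0 0 0.1;0 0 0 0 0 0 0.1;0 0 0 0 0 0 0.1;0 0 0 0 0 0 0.1;0 0 0 0 0 0 0.1;0 0 0 0 0 0 0.1;0 0 0 0 0 0 0.1;0 0 0 0 0 0 0.1")

```text
time: 16.5
ee_pos: [0.4444, 0.0592, 0.2069]
tcp_rot: [179.8, -0.1, 90.1]
wrist_force: [-2.2, -0.8, 7.3]
opening: 0.0592
grasp_force: 26.6
```

>>> carry_out(targets="0 0 -0.3 0 0 0 0.1;0 0 -1 0 0 0 0.1;0 0 -1 0 0 0 0.1;0 0 -1 0 0 0 0.1;-0.5 0.7 0 0 0 0 0.1;-0.5 0.7 0 0 0 0 0.1;-0.5 0.7 0 0 0 0 0.1;-0.5 0.7 0 0 0 0 0.1")

```text
time: 17.17
ee_pos: [0.5569, -0.0217, 0.3386]
tcp_rot: [179.9, -0.1, 90.1]
wrist_force: [1.0, 1.1, -0.5]
opening: 0.0589
grasp_force: 27.8
```

>>> carry_out(targets="-0.5 0.7 0 0 0 0 0.1;-0.5 0.7 0 0 0 0 0.1;-0.5 0.7 0 0 0 0 0.1;0 0 0.3 0 0 0 0.1;0 0 0.3 0 0 0 0.1;0 0 0 0 0 0 0.1;0 0 0 0 0 0 0.1;0 0 0 0 0 0 0.1")

```text
time: 17.83
ee_pos: [0.6391, -0.0798, 0.3138]
tcp_rot: [180.0, -0.1, 90.1]
wrist_force: [-0.3, 0.5, 0.1]
opening: 0.059
grasp_force: 27.8
```

```bash
python3 -c "
from h import *
im=snap('side','s6.png'); t=snap('top','t6.png'); a=cv2.resize(im[170:290,230:360,::-1],(650,600)); 
cv2.imwrite('pics/s6c.png',a); o=monitor.get_obs(); e=o['ee_pos'];print(e,o['grasp_force'])
for p in [(e[0],e[1]+.0035,e[2]-.151),(e[0],e[1],e[2]-.151),(.6388,-.0765,.105)]: print(proj('side',p))"
```

```text
[ 0.63937779 -0.07991158  0.31414088] 27.789063155651093
(np.float64(294.619836963207), np.float64(207.68154165403186))
(np.float64(294.9365337087752), np.float64(208.38178296710853))
(np.float64(294.23012470387596), np.float64(229.9458377528874))
```

View pics/s6c.png

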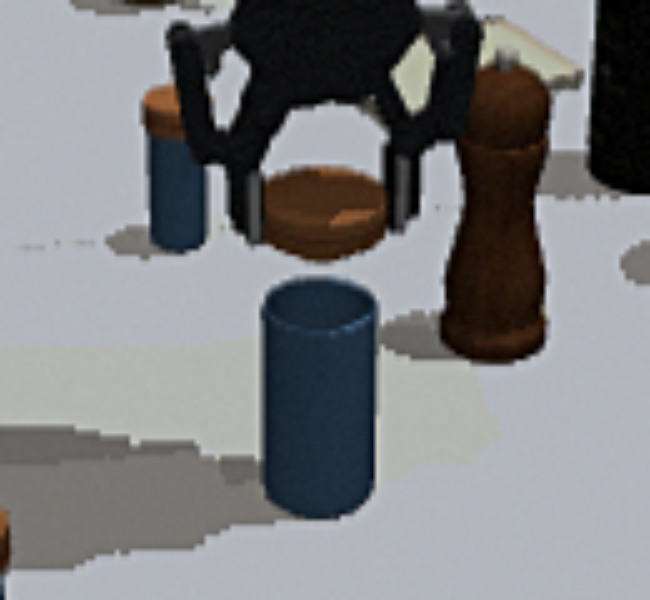

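The L lid is over its jar (lid column 324, jar 320 in the crop, about 1 mm off). I'll lower it with a 1 mm correction in x.

>>> carry_out(targets="0 -0.03 0.4 0 0 0 0.1;0 0 0.3 0 0 0 0.1;0 0 0.15 0 0 0 0.1;0 0 0.08 0 0 0 0.1;0 0 0.05 0 0 0 0.1;0 0 0.03 0 0 0 0.1;0 0 0 0 0 0 0.1;0 0 0 0 0 0 0.1")

```text
time: 18.6
ee_pos: [0.6385, -0.0804, 0.2741]
tcp_rot: [179.9, -0.1, 90.1]
wrist_force: [-4.1, 0.2, 8.4]
opening: 0.0595
grasp_force: 28.6
```

>>> carry_out(targets="0 0 0 0 0 0 0.4;0 0 0 0 0 0 0.6;0 0 0 0 0 0 0.8;0 0 0 0 0 0 0.8;0 0 -0.4 0 0 0 0.8;0 0 -0.8 0 0 0 1;0 0 -0.8 0 0 0 1;0 0 0 0 0 0 1")

```text
time: 19.27
ee_pos: [0.6391, -0.0806, 0.3588]
tcp_rot: [179.5, 0.0, 90.1]
wrist_force: [1.0, 0.5, 1.0]
opening: 0.0853
grasp_force: 0.0
```

>>> carry_out(targets="0.51 -0.7 0 0 0 0 1;0.51 -0.7 0 0 0 0 1;0.51 -0.7 0 0 0 0 1;0.51 -0.7 0 0 0 0 1;0.51 -0.7 0 0 0 0 1;0.51 -0.7 0 0 0 0 1;0.51 -0.7 0 0 0 0 1;0 0 0 0 0 0 1")

```text
time: 19.93
ee_pos: [0.439, 0.0639, 0.3529]
tcp_rot: [-180.0, -0.1, 90.2]
wrist_force: [0.9, -0.5, -0.0]
opening: 0.0856
grasp_force: 0.0
```

```bash
python3 -c "
from h import *
im=snap('side','s7.png'); t=snap('top','t7.png')
a=cv2.resize(im[200:300,180:310,::-1],(520,400)); b=cv2.resize(t[175:215,290:315+1,::-1],(260,400)); b=cv2.resize(t[175:215,295:323,::-1],(280,400))
for p in [(.4435,.0625,.028),(.6388,-.0765,.123)]: print(proj('side',p),proj('top',p))
print(monitor.get_obs()['ee_pos'])
cv2.imwrite('pics/s7c.png',np.hstack([a,b]))"
```

```text
(np.float64(209.65602757709473), np.float64(236.42952386670055)) (np.float64(261.7758012604007), np.float64(261.72805277973725))
(np.float64(294.2749808887468), np.float64(223.19053845609108)) (np.float64(309.66059834687405), np.float64(193.6788149133805))
[0.44189373 0.06246163 0.35274727]
```

View pics/s7c.png

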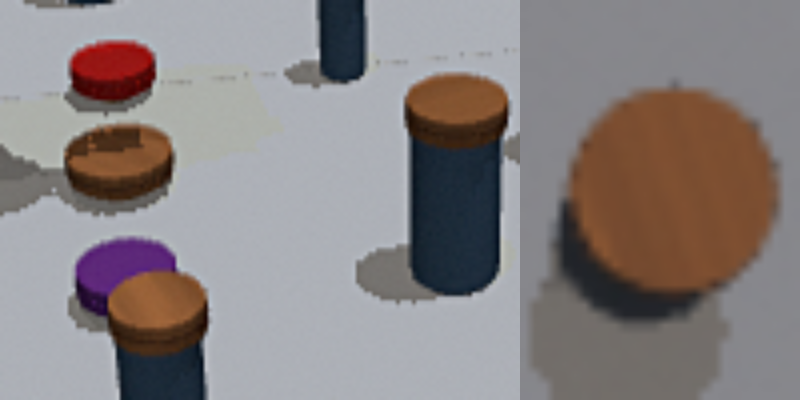

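The L lid is flat and centred, at (309.9,193.5) against the predicted (309.7,193.7). The last one is the XL lid.

>>> carry_out(targets="0 0.03 0.9 0 0 0 1;0 0 0.9 0 0 0 1;0 0 0.9 0 0 0 1;0 0 0.9 0 0 0 1;0 0 0.5 0 0 0 1;0 0 0.22 0 0 0 1;0 0 0 0 0 0 1;0 0 0 0 0 0 0.5")

```text
time: 20.7
ee_pos: [0.4444, 0.0618, 0.1802]
tcp_rot: [180.0, -0.1, 90.1]
wrist_force: [0.3, 0.1, 0.3]
opening: 0.0754
grasp_force: 0.0
```

>>> carry_out(targets="0 0 0 0 0 0 0.4;0 0 0 0 0 0 0.4;0 0 0 0 0 0 0.4;0 0 0 0 0 0 0.4;0 0 0 0 0 0 0.4;0 0 0 0 0 0 0.4;0 0 0 0 0 0 0.4;0 0 0 0 0 0 0.4")

```text
time: 21.37
ee_pos: [0.4444, 0.0621, 0.1812]
tcp_rot: [179.8, -0.1, 90.1]
wrist_force: [0.6, -1.3, 7.4]
opening: 0.0688
grasp_force: 29.1
```

>>> carry_out(targets="0 0 -0.3 0 0 0 0.4;0 0 -1 0 0 0 0.4;0 0 -1 0 0 0 0.4;0 0 -1 0 0 0 0.4;0 0 -1 0 0 0 0.4;0.94 -0.027 0 0 0 0 0.4;0.94 -0.027 0 0 0 0 0.4;0.94 -0.027 0 0 0 0 0.4")

```text
time: 22.03
ee_pos: [0.44, 0.1755, 0.3538]
tcp_rot: [179.9, -0.1, 90.0]
wrist_force: [0.7, 1.0, -0.8]
opening: 0.0689
grasp_force: 29.4
```

>>> carry_out(targets="0.94 -0.027 0 0 0 0 0.4;0.94 -0.027 0 0 0 0 0.4;0.94 -0.027 0 0 0 0 0.4;0.94 -0.027 0 0 0 0 0.4;0.94 -0.027 0 0 0 0 0.4;0 0 0.3 0 0 0 0.4;0 0 0.4 0 0 0 0.4;0 0 0 0 0 0 0.4")

```text
time: 22.7
ee_pos: [0.4339, 0.363, 0.3214]
tcp_rot: [-179.8, 0.1, 90.2]
wrist_force: [0.2, -0.7, -1.7]
opening: 0.0687
grasp_force: 29.3
```

```bash
python3 -c "
from h import *
im=snap('side','s8.png'); a=cv2.resize(im[110:220,140:260,::-1],(650,596)); 
cv2.imwrite('pics/s8c.png',a); o=monitor.get_obs(); e=o['ee_pos'];print(e,o['tcp_rot'],o['grasp_force'])
for p in [(e[0],e[1]+.0007,e[2]-.153),(.4358,.3638,.12)]: print(proj('side',p))"
```

```text
[0.43410723 0.36254319 0.32295057] [-1.79860872e+02  4.81700256e-02  9.01228979e+01] 29.333168864250183
(np.float64(198.2317342279558), np.float64(145.959231290939))
(np.float64(200.32103746044794), np.float64(161.35572614369994))
```

View pics/s8c.png

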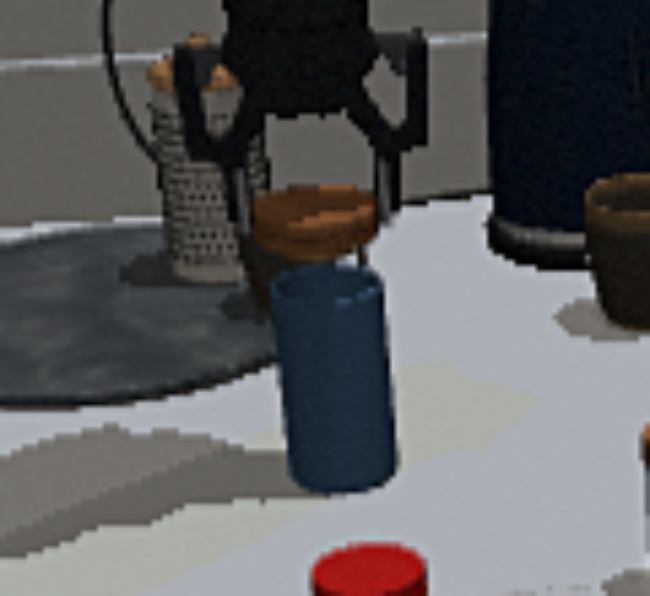

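The XL lid is slightly left of its jar (197.7 against 200.0, mostly perspective). I'll correct 2 mm in x and lower it.

>>> carry_out(targets="0.02 0.05 0.3 0 0 0 0.4;0 0 0.2 0 0 0 0.4;0 0 0.15 0 0 0 0.4;0 0 0.08 0 0 0 0.4;0 0 0.05 0 0 0 0.4;0 0 0.03 0 0 0 0.4;0 0 0 0 0 0 0.4;0 0 0 0 0 0 0.4")

```text
time: 23.42
ee_pos: [0.4366, 0.3635, 0.2918]
tcp_rot: [180.0, -0.1, 90.1]
wrist_force: [-0.1, 0.7, -0.8]
opening: 0.0688
grasp_force: 29.3
```

>>> carry_out(targets="0 0 0.03 0 0 0 0.4;0 0 0.02 0 0 0 0.4;0 0 0 0 0 0 0.4;0 0 0 0 0 0 0.4;0 0 0 0 0 0 0.4;0 0 0 0 0 0 0.4;0 0 0 0 0 0 0.4;0 0 0 0 0 0 0.4")

```text
time: 24.08
ee_pos: [0.4366, 0.3636, 0.2911]
tcp_rot: [179.9, -0.1, 90.1]
wrist_force: [-2.3, -2.5, 7.6]
opening: 0.0691
grasp_force: 30.3
```

Contact at the expected height. I'll release, rise straight up, and move off to one side for a final look.

>>> carry_out(targets="0 0 0 0 0 0 0.7;0 0 0 0 0 0 1;0 0 0 0 0 0 1;0 0 0 0 0 0 1;0 0 -0.3 0 0 0 1;0 0 -0.7 0 0 0 1;0 0 -0.9 0 0 0 1;0 0 -0.9 0 0 0 1")

```text
time: 24.75
ee_pos: [0.4362, 0.3631, 0.403]
tcp_rot: [-179.9, -0.0, 90.1]
wrist_force: [0.9, -0.2, 0.6]
opening: 0.0856
grasp_force: 0.0
```

>>> carry_out(targets="-0.9 -0.2 0 0 0 0 1;-0.9 -0.2 0 0 0 0 1;-0.9 -0.2 0 0 0 0 1;-0.9 -0.2 0 0 0 0 1;-0.9 -0.2 0 0 0 0 1;-0.9 -0.2 0 0 0 0 1;0 0 0 0 0 0 1;0 0 0 0 0 0 1")

```text
time: 25.42
ee_pos: [0.3886, 0.1459, 0.4026]
tcp_rot: [179.9, -0.1, 89.9]
wrist_force: [-0.6, -0.0, 0.5]
opening: 0.0853
grasp_force: 0.0
```

```bash
python3 -c "
from h import *
im=snap('side','s9.png'); t=snap('top','t9.png')
a=cv2.resize(im[130:380,170:390,::-1],(528,600)); b=cv2.resize(t[250:285,135:172,::-1],(259,245))
t0=cv2.resize(t[140:280,200:440,::-1],(259,151)); b=np.vstack([b,t0,np.zeros((204,259,3),np.uint8)])
print(proj('top',(.4358,.3638,.138)),proj('side',(.4358,.3638,.138)))
cv2.imwrite('pics/s9c.png',np.hstack([a,b]))
t1=cv2.imread('pics/top0.png')[:,:,::-1]
for n,s in [('mill',np.s_[130:175,250:285]),('box',np.s_[160:225,370:440])]: print(n,np.abs(t1[s].astype(int)-t[s]).mean())"
```

```text
(np.float64(151.98974135647882), np.float64(265.57927269302536)) (np.float64(199.77694349195502), np.float64(155.8322528703476))
mill 2.41968253968254
box 0.753919413919414
```

View pics/s9c.png

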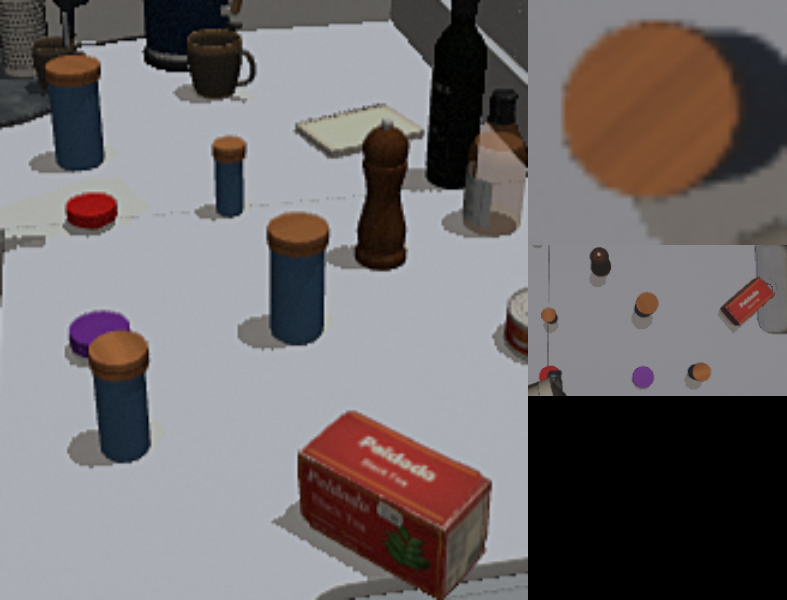

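All four jars are closed with flat, centred lids: XL is at (152.0,264.9) against the predicted (152.0,265.6). The mill and box haven't moved, so I'm handing in.

```bash
python3 -c "
from h import *
print(bot.job_done())"
```

```text
the job is handed in; nothing more can be done
None
```

The job is handed in: all four jars carry the lid of their own size, flat and centred in the final camera check, with the pepper mill and tea box undisturbed; the judge's result was not returned.

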